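# Right the tipped flask and hold it pressed in the sprung gauging cradle

## Task

The orange-banded flask has tipped over in the lane: stand it up on its foot in the lane between its two neighbours and let go, so that it stands by itself. Then take it again, seat it upright, foot down, in the sprung ring of the cradle and press it down until the yellow band on the ring has gone fully into the housing, and finish while still holding it pressed there. Never drop the flask, keep both neighbours standing at their places, and leave the other things on the bench alone.

Things in the scene. Friction and masses are not known exactly. Their poses are not given: they have to be found in the camera images.
- flask: Orange-banded aluminium flask, 0.2-0.4 kg: flat foot 44 mm across; round body 70 mm across from 26 to 50 mm above the foot; straight neck 28 mm across from 79 mm to the flat top at 125 mm. Origin: foot centre; z axis: foot to top. It starts lying along the lane, neck towards the lane's +y, its axis 34 mm above the lane floor. Set on its foot it rights itself from leans under 20 deg.
- neighbour_far: Blue-banded flask standing in the lane near its +y end (far from the robot), same shape: aluminium flask, 0.2-0.4 kg: flat foot 44 mm across; round body 70 mm across from 26 to 50 mm above the foot; straight neck 28 mm across from 79 mm to the flat top at 125 mm. Origin: foot centre; z axis: foot to top.
- neighbour_near: Blue-banded flask standing in the lane near its -y end (closer to the robot), same shape as the other flasks, origin and axes alike.
- lane: Straight lane tray fixed to the bench: floor 92 mm wide (its x axis) and 510 mm long (its y axis), surface 8 mm above the bench, with a slot 16 mm wide and 3 mm deep along its middle in which a tipped flask's round body rests; a flask stood near the centre line bridges it. Rails and end stops 6 mm thick, tops 20 mm above the bench. Origin: centre of the underside.
- cradle: Fixed sprung cradle: base plate 130 x 130 x 10 mm with a grey round housing 96 mm across whose top is 50 mm above the bench; the steel ring slides vertically inside it. Origin: centre of the underside, on the bench; z up.
- ring_top (a point): Centre of the top face of the cradle's steel ring, moving with it. The ring is 80 mm outside, with a round opening of 58 mm clear through; its top is 80 mm above the bench when released. A seated upright flask rests with its foot about 9 mm below this point, its lower body on the ring's inner edge.
- ring (a joint): How far the ring is pressed down: 0 released, 0.022 m at the bottom stop. Spring: about 5 N to start moving, rising 0.45 N per mm to about 15 N at the stop; springs back. The yellow band is the 14 mm of the ring next above the housing, so it has gone in at 0.014 m.
- ring_gauge: Steel ring gauge lying on the bench, 70 mm outside, 22 mm high; origin under its centre. Leave it where it is.
- master_plug: Upright steel cylinder 32 mm across, 70 mm high; origin under its centre. Leave it where it is.
- driver: Screwdriver lying on the bench. Leave it where it is.
- block_case: Wooden case 90 x 160 x 35 mm; origin under its centre. Leave it where it is.
- marker_pot: Small white pot with red cap, 44 mm across, 60 mm high; origin under its centre. Leave it where it is.
Things that resemble listed ones, but are neither listed nor needed, are in the scene too. What is meant by the cradle is not red, and is the larger of those in its own colour.

How it is judged (in metres and radians):
On the way, in this order (a step that is already met when the one before it is completed fails the run):
1. the orange-banded flask stands by itself, upright on its foot in the lane between its neighbours, let go (angle between flask's own z axis and vertical below 0.1 rad and z of flask in the frame of lane between 0.003 and 0.014 m and x of flask in the frame of lane between -0.035 and 0.035 m and y of flask in the frame of lane between -0.16 and 0.16 m and contact force between each of the fingers, the arm and flask below 0.1 N and linear speed of flask below 0.03 m/s), for 0.3 s.
2. the flask sits upright in the ring, held pressed down with the yellow band in the housing (value of joint ring above 0.0135 m and angle between flask's own z axis and vertical below 0.12 rad and horizontal distance between flask and ring_top below 0.006 m and z of flask in the frame of ring_top between -0.014 and -0.004 m and contact force between flask and cradle above 5 N and contact force between any of the fingers, the arm and flask above 2 N), for 0.3 s.
At the end, for the whole second after the job is handed in: Flask upright (7 deg), centred (6 mm) and seated in the ring (foot 4 to 14 mm below its top), ring at least 13.5 mm down, over 5 N on the cradle, robot still holding it, at rest; neighbours upright within 40 mm of their places, other things within 30 mm (all of step 2 and linear speed of flask below 0.03 m/s and angle between each of neighbour_far, neighbour_near's own z axis and vertical below 0.15 rad and distance of each of neighbour_far, neighbour_near from where it was at the start of the episode below 0.04 m and distance of each of ring_gauge, master_plug, driver, block_case, marker_pot from where it was at the start of the episode below 0.03 m); the arm keeps its last pose, push and grip.
It fails at once if the flask is dropped or thrown (contact force between each of the fingers, the arm and flask below 0.05 N and linear speed of flask above 0.6 m/s).
It fails at once if a neighbour is knocked over or shoved away (angle between any of neighbour_far, neighbour_near's own z axis and vertical above 0.5 rad or distance of any of neighbour_far, neighbour_near from where it was at the start of the episode above 0.04 m).
It fails at once if another thing on the bench is displaced (distance of any of ring_gauge, master_plug, driver, block_case, marker_pot from where it was at the start of the episode above 0.03 m).
It also fails if it takes over 72 s, if anything falls off the work surface, if the arm or the gripper's body presses on something with over 40 N, if the wrist force passes 120 N, or if a joint passes its speed limit or range.

## Robot

A 6-joint arm with a two-finger parallel gripper is mounted at the origin on the work surface. World frame = base frame: x ahead of the robot, y to its left, z up, the work surface at z = 0. Lengths are in mm, angles in degrees, forces in N, time in s.
With the tool pointing down it reaches from about 300 to 775 mm from the base axis. Payload 14.6 kg.
Tool frame: the origin (TCP) lies midway between the tips of the shut fingers; the grasp point (between the pads) lies 19 mm behind it; x points along the fingers, z is the direction in which the jaws open and shut, and the axes are right-handed (so a half turn about x gives the same grasp; the last joint's range is limited). The gripper opens to 94 mm and grips with 3 to 60 N. Pads are 16 mm wide; open, the fingers measure 119 mm over their backs; the gripper's body (75 mm by 177 mm) begins 78 mm behind the grasp point.
Start: joints at [62.533, 17.183, 87.147, -0, 75.671, -3.816], TCP at [220.643, 503.792, 205.446] pointing down, gripper open.
Joint ranges: [-173.82, 173.82], [-45.26, 126.66], [13.44, 144.39], [-59.66, 239.66], [0, 175.72], [-146.38, 146.38]. Speed limits (degrees/s): [127.2, 127.2, 147.25, 180, 180, 180].

## Interface

Orientations are given as [roll, pitch, yaw] about the fixed x, y, z axes, in that order (R = Rz(yaw) Ry(pitch) Rx(roll)).
In Python, from cell import env, vision, workorder gives the robot as it stands. Calls block until the motion is done:
- env.reach(position, orientation): joint-space move of the TCP to a pose.
- env.line_to(position, rotation=None, vel=150, stop_force=None): straight line of the TCP; rotation=None keeps the orientation; vel is the mean speed in mm/s. With stop_force (N) it stops when the force on the tool has changed by that much, and returns True; else False.
- env.movej(angles): joint-space move.
- env.grip(opening): opening from 0.0 (shut) to 1.0 (fully open); the grip force is fixed at half the most; returns when the fingers have stopped.
- env.dwell(seconds).
- env.inverse_kinematics(position, orientation): joint angles nearest the present ones, or None.
- env.observe(): the state.
- vision.capture(name): name is "scene" or "top" or "wrist"; returns the picture (420x560x3 uint8, blue, green, red); there is no depth.
- vision.camera_model(name): a dict with "fx", "fy", "cx", "cy" (pixels), "R" (3x3) and "t" (3): a world point X has camera coordinates R X + t; the wrist camera has in their place "tool_from_camera" (4x4, takes a point from camera to tool coordinates, whose origin is the TCP and whose axes are the tool frame's). Camera axes: x right, y down, z forward; pixel columns grow to the right and rows downward; lengths in mm; the calibration is good to about 2 mm. The wrist camera is an equidistant fisheye: a pixel r from the principal point sees the ray r / f radians off the axis. A picture is of the moment at which its call begins: read the wrist's pose just before it. camera_model takes no time and is no camera call.
A pose or a line that the arm cannot do raises env.Unreachable and nothing moves.
- workorder.hand_in(): hands the job in, once; it reports no verdict.
The state is a dict: "time_s": time; "joint_pos": joint angles; "joint_vel": joint speeds; "joint_torque": joint torques, N m; "tool_pos": TCP position; "eef_rot": TCP orientation; "contact_force": force on the tool from outside, world axes, zero at the start; "moment": the same for the moment, N m; "grip_width": opening from 0.0 (shut) to 1.0 (fully open).
Only numpy, scipy, OpenCV 4.12 (cv2) and the standard library are available. Lean on these libraries where they do the work, as an engineer would, in place of code of your own. Each camera call takes 0.05 s, during which the arm holds its last target.

## Working session

There is one attempt and no reset: what is moved stays moved. The work goes in short steps, each a Python script; the robot and the scene stay as the last script left them, time stands still between calls to the robot, and variables do not carry over. Pictures are saved under pics/ and viewed, and the job is handed in when it is done.

```bash
ls; mkdir -p pics; python3 - <<'E'
from cell import env, vision, workorder
import cv2
for n in ("scene","top","wrist"):
    cv2.imwrite(f"pics/{n}0.png",vision.capture(n))
    print(n,vision.camera_model(n))
print(env.observe())
E
```

```text
pics
scene {'fx': 393.45776570001806, 'fy': 393.45776570001806, 'cx': 283.1569127299638, 'cy': 204.14468222641838, 'R': array([[-0.78510198,  0.61909336,  0.01839259],
       [ 0.3645645 ,  0.48592066, -0.79433861],
       [-0.5007071 , -0.61693154, -0.60719674]]), 't': array([ 392.93551402, -161.11785439, 1365.33355908])}
top {'fx': 510.03189009413853, 'fy': 510.03189009413853, 'cx': 284.47705364882836, 'cy': 208.77627308097982, 'R': array([[ 0.02245807, -0.99974416,  0.00269173],
       [-0.97943405, -0.02254167, -0.20050141],
       [ 0.20051079,  0.0018665 , -0.97968972]]), 't': array([  44.23926345,  532.99963022, 1422.30612552])}
wrist {'fx': 325.19226210127806, 'fy': 325.19226210127806, 'cx': 283.49442665345464, 'cy': 203.220823191375, 'tool_from_camera': array([[ 4.68599095e-05, -2.55491279e-01,  9.66811359e-01,
        -1.78284544e+02],
       [-6.20150288e-04, -9.66811182e-01, -2.55491203e-01,
         7.44304297e+01],
       [ 9.99999807e-01, -5.87596048e-04, -2.03747675e-04,
         2.27698423e-01],
       [ 0.00000000e+00,  0.00000000e+00,  0.00000000e+00,
         1.00000000e+00]])}
{'time_s': 0.15, 'joint_pos': array([ 6.25318412e+01,  1.72065505e+01,  8.71717799e+01, -6.87094467e-05,
        7.56704415e+01, -3.81704697e+00]), 'joint_vel': array([-0.02120726, -0.2269813 , -0.07549635,  0.00693817, -0.06243265,
        0.07043865]), 'joint_torque': array([ 5.31531950e-04, -5.31962800e+01, -3.52821279e+01,  7.07630650e-02,
        2.36197910e-02, -1.31253319e-04]), 'tool_pos': array([220.56276946, 503.62059542, 205.0361532 ]), 'eef_rot': array([ 176.26114252,   89.95122807, -117.38995225]), 'contact_force': array([ 0.63773175, -0.28038045,  0.43361274]), 'moment': array([ 0.01231189,  0.00577436, -0.00536157]), 'grip_width': 1.0032078751729765}
```

View pics/scene0.png

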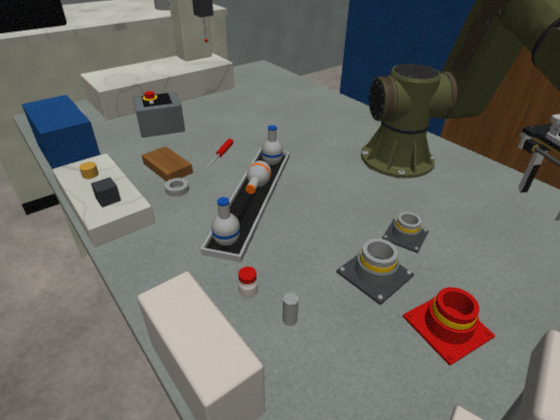

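View pics/top0.png

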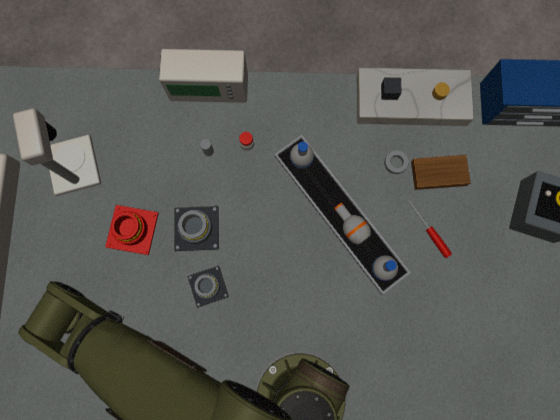

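View pics/wrist0.png

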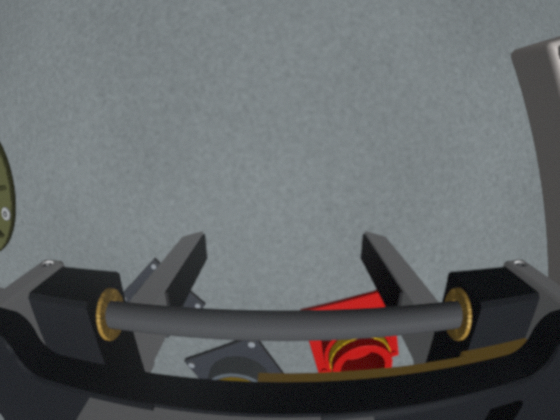

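Cradle candidates in the top picture are red (132,229), large grey (196,227) and small grey (207,287). The large grey one fits: it isn't red, and it is the bigger of the two in its colour. I'll enlarge it to confirm.

```bash
python3 - <<'E'
import cv2
a=cv2.imread("pics/top0.png")
cv2.imwrite("pics/lane0.png",cv2.resize(a[125:300,265:415],None,fx=4,fy=3.4*4/3.4,interpolation=cv2.INTER_CUBIC)[:600] if 0 else cv2.resize(a[130:300,265:415],None,fx=3.5,fy=3.5,interpolation=cv2.INTER_CUBIC))
cv2.imwrite("pics/crad0.png",cv2.resize(a[195:315,100:240],None,fx=5,fy=5,interpolation=cv2.INTER_CUBIC))
E
```

```text
(no output)
```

View pics/lane0.png

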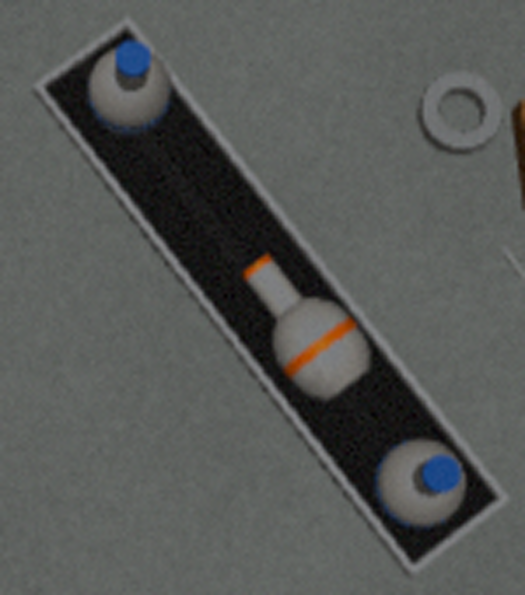

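View pics/crad0.png

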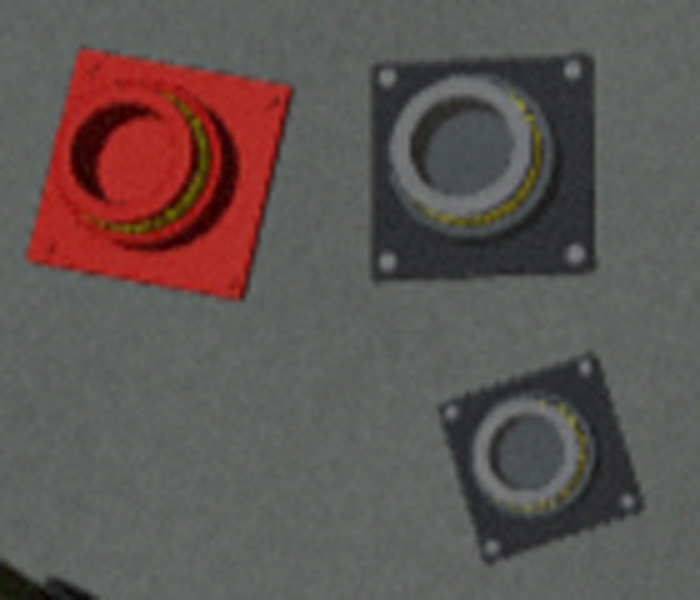

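The enlarged crop confirms the large grey cradle: plate about 44 px across, ring centre at (192.4,224.6), against the small one at (206,285). Next I'll compute positions and check them against the known sizes.

```bash
cat > h.py <<'E'
import numpy as np, cv2
from cell import env, vision, workorder
from scipy.spatial.transform import Rotation as Ro
def ray(cam,uv):
    m=vision.camera_model(cam); R=m['R'];t=m['t']
    d=R.T@np.array([(uv[0]-m['cx'])/m['fx'],(uv[1]-m['cy'])/m['fy'],1]); return -R.T@t,d
def onz(cam,uv,z):
    o,d=ray(cam,uv); return o+d*(z-o[2])/d[2]
def proj(cam,X):
    m=vision.camera_model(cam); c=m['R']@np.asarray(X,float)+m['t']
    return np.array([m['fx']*c[0]/c[2]+m['cx'],m['fy']*c[1]/c[2]+m['cy']])
def wray(uv,pos,rpy):
    m=vision.camera_model('wrist'); T=m['tool_from_camera']
    p=np.array([uv[0]-m['cx'],uv[1]-m['cy']]); r=np.hypot(*p); th=r/m['fx']
    d=np.array([*(p/max(r,1e-9)*np.sin(th)),np.cos(th)])
    R=Ro.from_euler('xyz',rpy,degrees=True).as_matrix()
    return pos+R@T[:3,3], R@T[:3,:3]@d
def wonz(uv,pos,rpy,z):
    o,d=wray(uv,pos,rpy); return o+d*(z-o[2])/d[2]
def rot(xa,za):
    xa=np.array(xa,float);xa/=np.linalg.norm(xa);za=np.array(za,float);za-=xa*(xa@za);za/=np.linalg.norm(za)
    return Ro.from_matrix(np.stack([xa,np.cross(za,xa),za],1)).as_euler('xyz',degrees=True)
def save(n,name): cv2.imwrite(f"pics/{name}.png",vision.capture(n))
E
python3 - <<'E'
from h import *
np.set_printoptions(precision=1,suppress=True)
L=lambda u,v:(u/3.5+265,v/3.5+130)
C=lambda u,v:(u/5+100,v/5+195)
c=[onz('top',L(*p),20) for p in [(40,86),(128,22),(505,497),(411,572)]]
print(c); print([np.linalg.norm(c[i]-c[(i+1)%4]) for i in range(4)]); print('lane c',np.mean(c,0))
ay=(c[0]+c[1]-c[2]-c[3]);print('lane y deg',np.degrees(np.arctan2(ay[1],ay[0])))
m=onz('top',L(258,266),42);f=onz('top',L(322,348),42);print('mouth',m,'band',f,np.linalg.norm(m-f),np.degrees(np.arctan2(*(m-f)[1::-1])))
print('nb',onz('top',L(132,59),133),onz('top',L(441,474),133))
print('ring',onz('top',C(462,148),80))
b=[onz('top',C(*p),10) for p in [(372,62),(593,55),(597,270),(374,280)]]
print('base',np.mean(b,0),[np.linalg.norm(b[i]-b[(i+1)%4]) for i in range(4)])
for p in ((390,148),(534,148),(462,75),(462,222)): print(onz('top',C(*p),80))
E
```

```text
[array([705.7,  84.5,  20. ]), array([765.7,   9.3,  20. ]), array([ 360.6, -308.5,   20. ]), array([ 297.6, -229.9,   20. ])]
[np.float64(96.19780176658763), np.float64(514.921253431564), np.float64(100.73062733610503), np.float64(515.1441671395181)]
lane c [ 532.4 -111.1   20. ]
lane y deg 37.86221796230517
mouth [ 546.2 -101.9   42. ] band [ 478.1 -154.9   42. ] 86.32066344021983 37.899125901846716
nb [694.2   9.  133. ] [ 367.5 -232.4  133. ]
ring [475.  315.1  80. ]
base [476.4 314.4  10. ] [np.float64(131.72634337116688), np.float64(129.038336363378), np.float64(130.65741404531545), np.float64(130.6818515075323)]
[474.  355.7  80. ]
[475.9 274.5  80. ]
[517.  317.6  80. ]
[432.9 312.7  80. ]
```

Sizes agree: lane 515×98 (expected 522×104 outside), plate 130, ring 81–84 across, and mouth to band 86 (expected about 87). My plan is to grip the neck across the lane with the tool leaning 45° over the lane's +y side, lift, rotate 90° so it leans 45° over the −y side, set down and release. I'll check IK before moving.

```bash
cat >> h.py <<'E'
th=np.radians(37.9); A=np.array([np.cos(th),np.sin(th),0]); B=np.array([-np.sin(th),np.cos(th),0]); Z=np.array([0,0,1.])
LC=np.array([532.4,-111.1,0.])
MOUTH=np.array([546.2,-101.9,42.])
def tool(phi,sgn=1):   # phi=0 points down; +: leaning so that body is on -A side (x -> +A)
    p=np.radians(phi); x=np.sin(p)*A-np.cos(p)*Z
    return rot(x,sgn*B),x
def tcp(g,phi,sgn=1):
    r,x=tool(phi,sgn); return np.asarray(g)+19*x,r
E
python3 - <<'E'
from h import *
np.set_printoptions(precision=1,suppress=True)
foot=MOUTH-125*A; print('foot lane xy',(foot-LC)@B,(foot-LC)@A)
g=foot+102*A
for sgn in (1,-1):
  for t in (45,35):
    for lift in (100,0): print(sgn,-t,lift,env.inverse_kinematics(*tcp(g+lift*Z,-t,sgn)))
    f0=LC+15*A+8*Z
    for phi in (-30,0,30,45,55): print(sgn,'rot',phi,env.inverse_kinematics(*tcp(f0+102*Z+30*Z,phi,sgn)))
for sgn in (1,-1):
  print(env.inverse_kinematics([475,315,250],rot([0,0,-1],sgn*B)))
E
```

```text
foot lane xy -1.2175621808863037 -108.45921578837093
1 -45 100 [  -3.7   40.8   73.7  -28.6  100.9 -128. ]
1 -45 0 [  -3.7   48.5   75.2  -28.    92.7 -123.6]
1 rot -30 [  -5.4   35.3   77.2  -20.1   90.2 -129.3]
1 rot 0 [ -14.4   22.4   91.9   -0.    65.7 -142.3]
1 rot 30 None
1 rot 45 None
1 rot 55 None
1 -35 100 [  -5.7   35.8   77.9  -23.3   92.9 -129.2]
1 -35 0 [  -5.7   43.4   80.2  -23.4   83.9 -125.3]
1 rot -30 [  -5.4   35.3   77.2  -20.1   90.2 -129.3]
1 rot 0 [ -14.4   22.4   91.9   -0.    65.7 -142.3]
1 rot 30 None
1 rot 45 None
1 rot 55 None
-1 -45 100 [ -3.7  40.8  73.7 -28.6 100.9  52. ]
-1 -45 0 [ -3.7  48.5  75.2 -28.   92.7  56.4]
-1 rot -30 [ -5.4  35.3  77.2 -20.1  90.2  50.7]
-1 rot 0 [-14.4  22.4  91.9   0.   65.7  37.7]
-1 rot 30 [-26.3  16.3 105.4  35.9  50.1   4.3]
-1 rot 45 [-32.2  17.4 110.6  58.4  51.3 -18.4]
-1 rot 55 [-35.6  19.9 113.2  71.7  55.8 -32.2]
-1 -35 100 [ -5.7  35.8  77.9 -23.3  92.9  50.8]
-1 -35 0 [ -5.7  43.4  80.2 -23.4  83.9  54.7]
-1 rot -30 [ -5.4  35.3  77.2 -20.1  90.2  50.7]
-1 rot 0 [-14.4  22.4  91.9   0.   65.7  37.7]
-1 rot 30 [-26.3  16.3 105.4  35.9  50.1   4.3]
-1 rot 45 [-32.2  17.4 110.6  58.4  51.3 -18.4]
-1 rot 55 [-35.6  19.9 113.2  71.7  55.8 -32.2]
[ 29.9  18.1  80.1  -0.   81.9 -98. ]
[29.9 18.1 80.1 -0.  81.9 82. ]h.py:31: UserWarning: Gimbal lock detected. Setting third angle to zero since it is not possible to uniquely determine all angles.
  r,x=tool(phi,sgn); return np.asarray(g)+19*x,r
<sys>:0: UserWarning: Gimbal lock detected. Setting third angle to zero since it is not possible to uniquely determine all angles.
```

```bash
python3 - <<'E' 2>/dev/null
from h import *
np.set_printoptions(precision=1,suppress=True)
g=MOUTH-22*A
f0=LC+15*A+8*Z
for phi in (60,65): print(phi,env.inverse_kinematics(*tcp(f0+132*Z,phi,-1)),env.inverse_kinematics(*tcp(f0+102*Z,phi,-1)))
env.grip(0.65)
p,r=tcp(g+150*Z,-30,-1); env.reach(p,r)
o=env.observe(); print(o['tool_pos'],o['eef_rot'],o['time_s'])
save('wrist','w1'); save('top','t1')
E
```

```text
60 [-37.1  21.7 114.2  77.4  59.  -38.3] [-37.1  25.4 114.5  79.8  58.2 -42.9]
65 [-38.4  23.8 114.9  82.4  62.7 -43.8] [-38.4  27.7 115.   84.4  62.2 -48.2]
[ 521.5 -120.5  175.6] [ -90.   60. -142.] 3.3
```

View pics/w1.png

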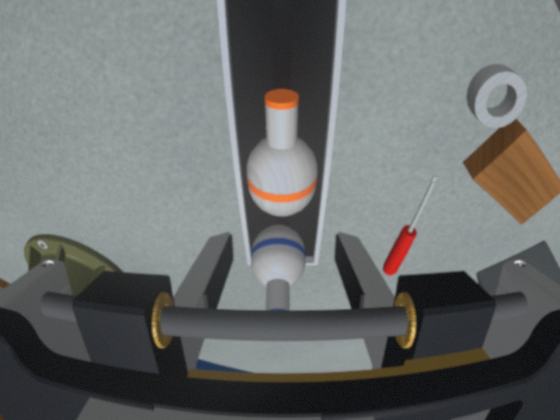

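The flask axis is at column ~282 and the fingers sit symmetrically about ~286, so it is laterally centred. The mouth disc is at (282,99) and the band at (282,187). I'll check these in world coordinates.

```bash
python3 - <<'E' 2>/dev/null
from h import *
np.set_printoptions(precision=1,suppress=True)
o=env.observe(); p,r=o['tool_pos'],o['eef_rot']
for uv in [(282,100),(282,147),(282,190)]:
    m=wonz(uv,p,r,42); print(m,(m-LC)@A,(m-LC)@B)
print((MOUTH-LC)@A,(MOUTH-LC)@B)
E
```

```text
[ 542.6 -102.    42. ] 13.687230054026145 0.9361391106527442
[ 503.7 -132.2   42. ] -35.604154324089556 1.0366938793898468
[ 460.4 -165.7   42. ] -90.3064375178724 1.1672668757636249
16.540784211629056 -1.2175621808863126
```

The wrist and top cameras agree to within about 3 mm. Now I descend, grip and lift.

```bash
cat >> h.py <<'E'
M2=LC+15*A+42*Z
E
python3 - <<'E' 2>/dev/null
from h import *
np.set_printoptions(precision=1,suppress=True)
g=M2-22*A
p,r=tcp(g+60*Z,-30,-1); env.line_to(p,r,vel=150)
p,r=tcp(g,-30,-1); print(env.line_to(p,r,vel=60,stop_force=6))
env.grip(0.0); o=env.observe(); print(o['grip_width'],o['tool_pos'],o['contact_force'],o['time_s'])
save('wrist','w2')
p,r=tcp(g+15*Z,-30,-1); env.line_to(p,r,vel=40)
o=env.observe(); print(o['grip_width'],o['contact_force']); save('wrist','w3');save('scene','s3')
E
python3 -c "
import cv2,numpy as np
a=[cv2.imread(f'pics/{n}.png') for n in ('w2','w3')]
cv2.imwrite('pics/c3.png',np.hstack([x[:,90:470] for x in a]))
cv2.imwrite('pics/s3c.png',cv2.resize(cv2.imread('pics/s3.png')[100:270,170:400],None,fx=3,fy=3))"
```

```text
False
0.28556338855746005 [ 519.4 -121.2   25.6] [-0.8  0.2  0.6] 5.925
0.29201421236815117 [-0.7 -0.1 -2.2]
```

View pics/c3.png

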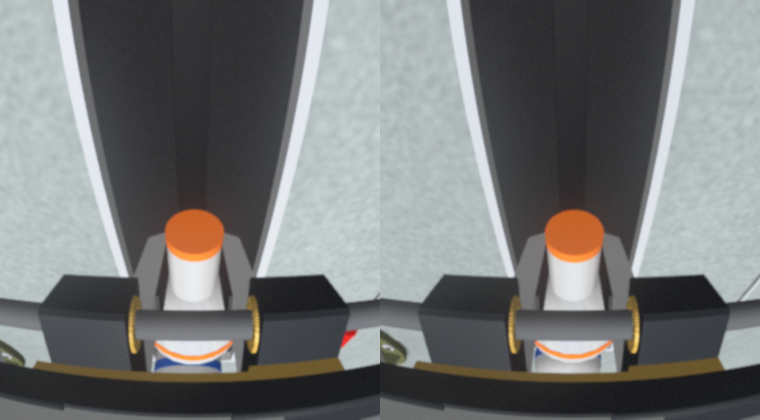

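View pics/s3c.png

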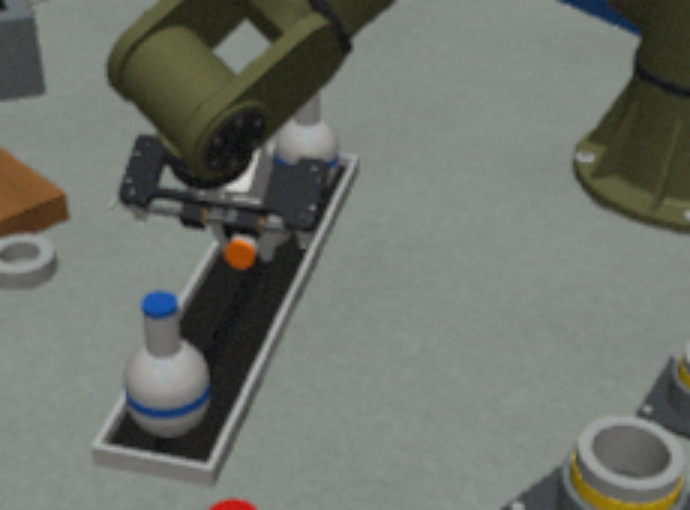

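The flask is gripped (27 mm wide, 2.8 N) and hasn't slipped. I'll lift and rotate it upright.

```bash
python3 - <<'E' 2>/dev/null
from h import *
np.set_printoptions(precision=1,suppress=True)
g0=M2-22*A; g1=LC+15*A+150*Z
p,r=tcp(g0+108*Z,-30,-1); env.line_to(p,r,vel=120)
for k in range(1,10):
    phi=-30+10*k; s=k/9
    g=(g0+108*Z)*(1-s)+g1*s
    p,r=tcp(g,phi,-1); env.line_to(p,r,vel=90)
o=env.observe(); print(o['grip_width'],o['tool_pos'],o['contact_force'],o['moment'],o['time_s'])
save('wrist','w4');save('scene','s4');save('top','t4')
E
python3 -c "
import cv2,numpy as np
cv2.imwrite('pics/s4c.png',cv2.resize(cv2.imread('pics/s4.png')[80:270,150:400],None,fx=3,fy=3))"
```

```text
0.2909863249142899 [557.2 -91.6 140.1] [-0.   0.  -2.1] [-0.5  0.7  0. ] 10.5417
```

View pics/w4.png

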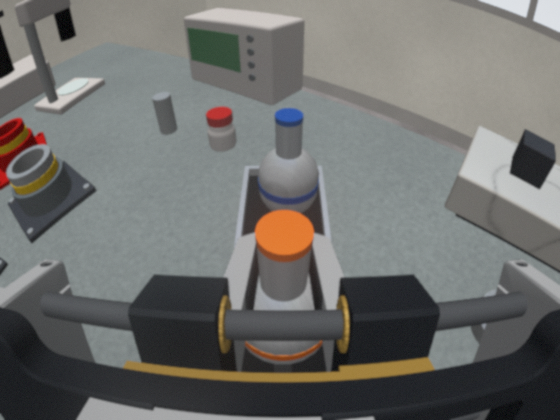

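View pics/s4c.png

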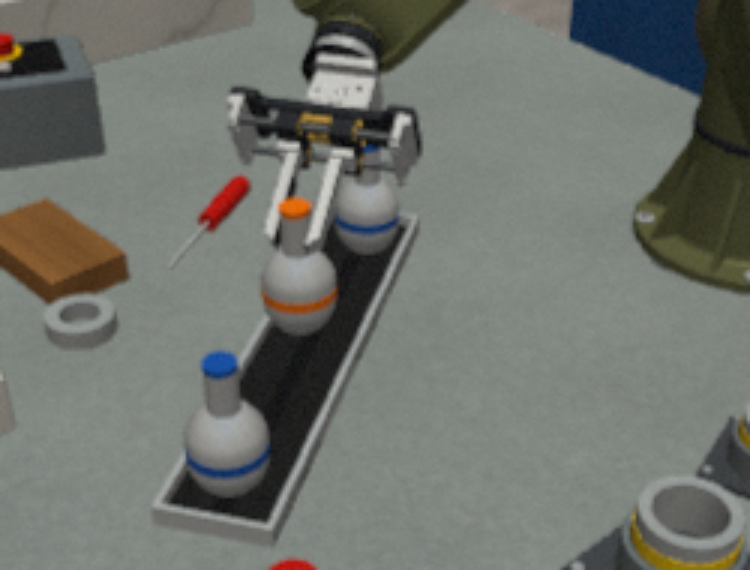

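View pics/t4.png

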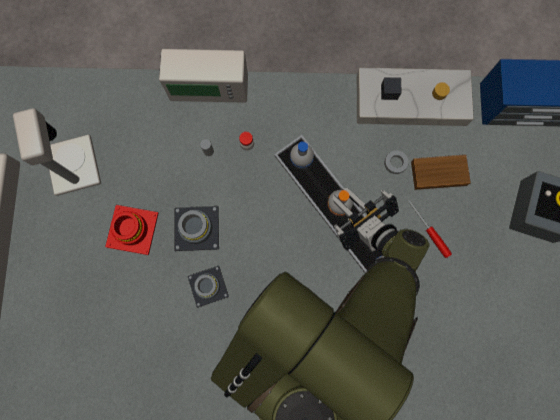

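The flask hangs upright (cap at (295,207) directly above the band at (299,302) in the scene crop) and well clear of both neighbours. I'll lower it until it touches.

```bash
python3 - <<'E' 2>/dev/null
from h import *
np.set_printoptions(precision=1,suppress=True)
g=LC+15*A
p,r=tcp(g+118*Z,60,-1); print(env.line_to(p,r,vel=60,stop_force=4))
p,r=tcp(g+103*Z,60,-1); print(env.line_to(p,r,vel=15,stop_force=2.5))
o=env.observe(); print(o['tool_pos'],o['tool_pos'][2]+9.5, o['contact_force'],o['time_s'])
save('scene','s5')
E
python3 -c "
import cv2,numpy as np
cv2.imwrite('pics/s5c.png',cv2.resize(cv2.imread('pics/s5.png')[120:250,180:350],None,fx=4,fy=4))"
```

```text
False
True
[557.3 -91.6  99.5] 109.04464346032184 [-0.7 -1.1  4.1] 12.025
```

View pics/s5c.png

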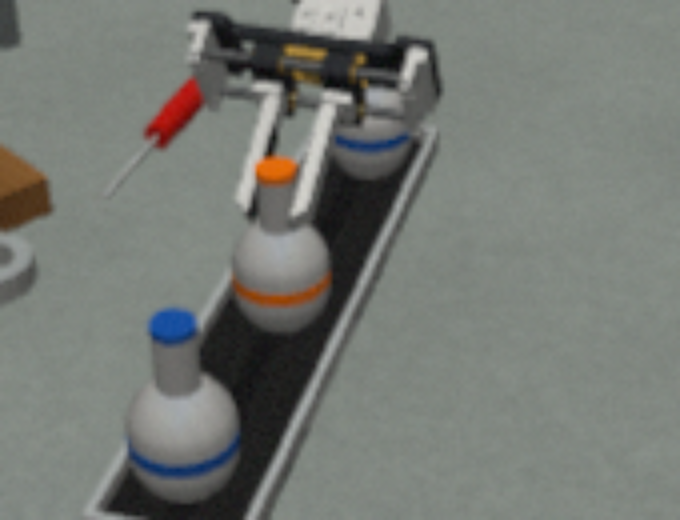

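The foot touched at the expected height, with the grasp point at 109 mm against 111 planned. I'll release, back out along the tool axis and check.

```bash
python3 - <<'E' 2>/dev/null
from h import *
np.set_printoptions(precision=1,suppress=True)
env.grip(0.65); env.dwell(0.4)
o=env.observe(); print(o['contact_force'],o['time_s'])
_,x=tool(60,-1); p=o['tool_pos']
env.line_to(p-70*x,None,vel=80)
env.dwell(0.5)
save('scene','s6');save('wrist','w6')
E
python3 -c "
import cv2,numpy as np
cv2.imwrite('pics/s6c.png',cv2.resize(cv2.imread('pics/s6.png')[120:250,180:350],None,fx=4,fy=4))"
```

```text
[ 0.1 -0.2  0.2] 13.175
```

View pics/s6c.png

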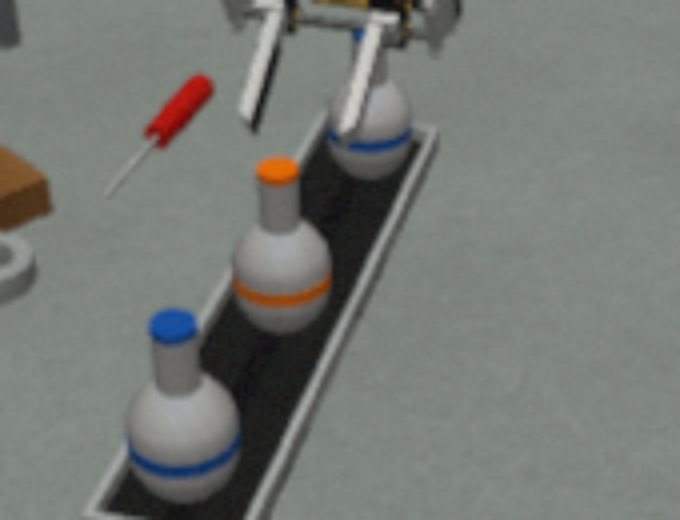

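View pics/w6.png

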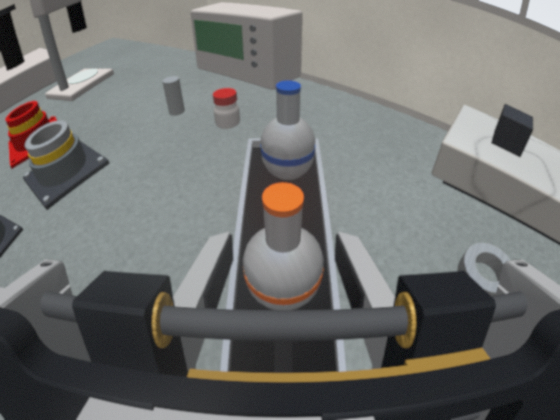

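The flask stands freely, upright and parallel to its neighbours. Its cap is at (282,199) in the wrist picture. Next I'll measure it, go above it vertically and regrasp it by the neck.

```bash
python3 - <<'E' 2>/dev/null
from h import *
np.set_printoptions(precision=1,suppress=True)
o=env.observe(); p,r=o['tool_pos'],o['eef_rot']
for m in (wonz((282,199),p,r,133),onz('scene',(278/4+180,170/4+120),133)): print(m,(m-LC)@A,(m-LC)@B)
env.line_to(p+110*Z,None,vel=150)
p,r=tcp(LC+15*A+220*Z,0,-1); env.reach(p,r)
o=env.observe(); print(o['tool_pos'],o['eef_rot'],o['time_s']); save('wrist','w7');save('top','t7')
E
python3 -c "
import cv2,numpy as np
cv2.imwrite('pics/t7c.png',cv2.resize(cv2.imread('pics/t7.png')[130:300,265:415],None,fx=3.5,fy=3.5))"
```

```text
[ 540.4 -102.8  133. ] 11.43510581018109 1.6327962690698326
[546.2 -93.6 133. ] 21.638477474072317 5.288138307433043
[ 543.6 -101.9  200.1] [177.4  89.9 125.3] 16.75
```

View pics/w7.png

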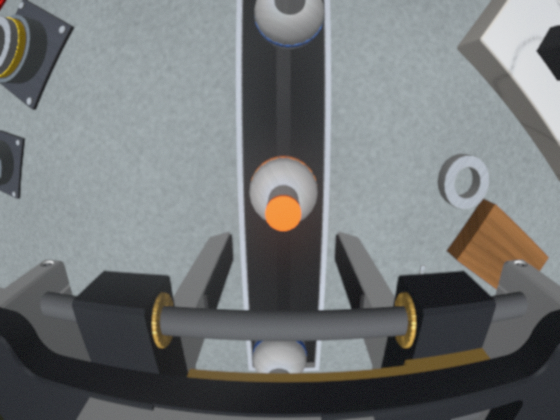

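View pics/t7c.png

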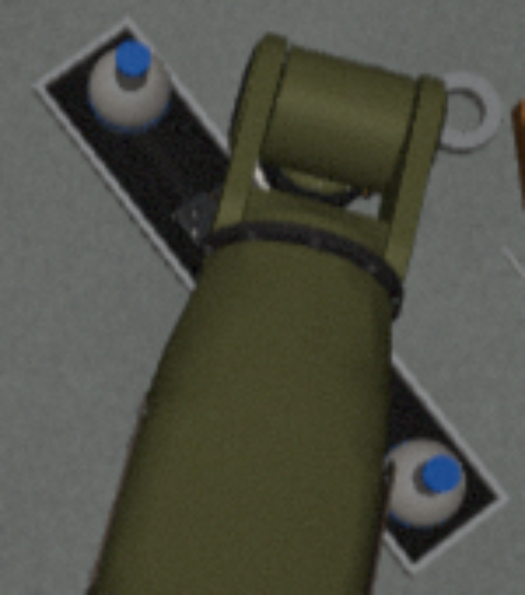

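```bash
python3 - <<'E' 2>/dev/null
from h import *
np.set_printoptions(precision=1,suppress=True)
o=env.observe(); p,r=o['tool_pos'],o['eef_rot']
m=wonz((283,213),p,r,133); print(m,(m-LC)@A,(m-LC)@B)
E
```

```text
[ 544. -101.  133.] 15.419945445759359 0.8527471498655331
```

The vertical look puts the cap at lane (0.9, 15.4), which matches the release point to under 1 mm. I'll regrasp, lift and look.

```bash
python3 - <<'E' 2>/dev/null
from h import *
np.set_printoptions(precision=1,suppress=True)
f=LC+15.4*A+0.5*B
p,r=tcp(f+114*Z,0,-1)
env.line_to(p+30*Z,r,vel=120); print(env.line_to(p,r,vel=40,stop_force=5))
env.grip(0.0); o=env.observe(); print(o['grip_width'],o['contact_force'],o['tool_pos'])
env.line_to(p+140*Z,r,vel=100)
o=env.observe(); print(o['grip_width'],o['contact_force'],o['tool_pos'],o['time_s'])
# ring overhead
p,r=tcp([475.5,315,80-9+106+60],0,-1)
env.reach(p,r)
o=env.observe(); print(o['grip_width'],o['contact_force'],o['tool_pos'],o['eef_rot'],o['time_s'])
for n in ('wrist','scene','top'): save(n,n[0]+'8')
E
python3 -c "
import cv2,numpy as np
cv2.imwrite('pics/s8c.png',cv2.resize(cv2.imread('pics/s8.png')[150:320,290:500],None,fx=3.5,fy=3.5))"
```

```text
False
0.29355388288417417 [ 0.5  0.1 -0.5] [ 544.3 -101.2   95. ]
0.29359564722985626 [-0.4  0.4 -2.3] [ 544.1 -101.2  234.4] 20.7
0.29146481784085965 [-0.1  0.3 -2.3] [476.1 314.2 218. ] [ 19.3  90.  -32.8] 22.2583
```

View pics/w8.png

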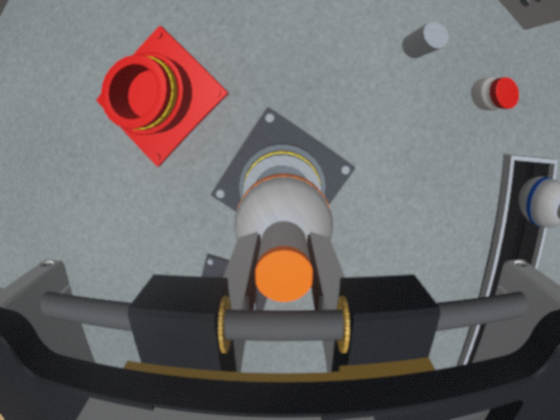

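View pics/s8c.png

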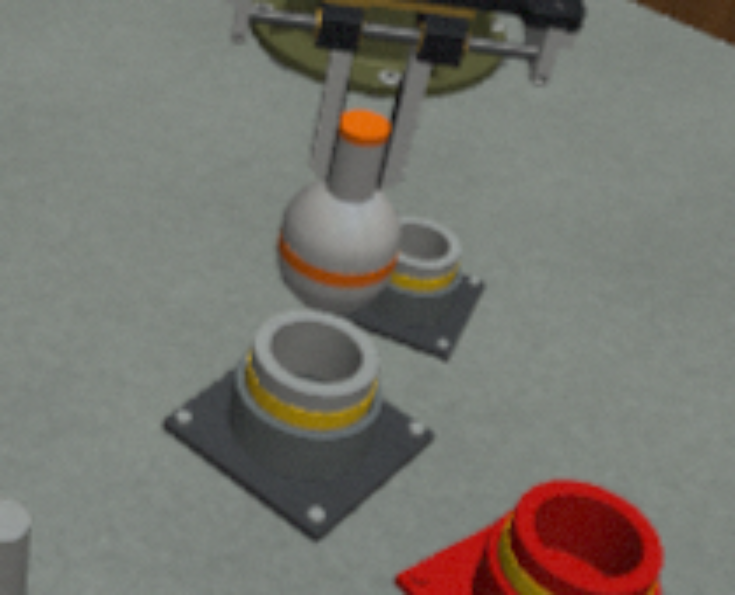

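View pics/t8.png

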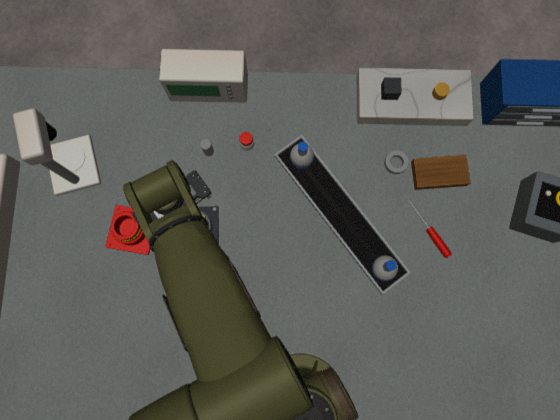

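In the scene crop the neck looks slightly leaned (cap (365,126), band centre about (340,262)). I'll compare that with the projection of a vertical flask.

```bash
python3 - <<'E' 2>/dev/null
from h import *
np.set_printoptions(precision=1,suppress=True)
C=lambda X:(proj('scene',X)-[290,150])*3.5
f=np.array([476.1,314.2,131.])
for d in ([0,0,1],A*np.sin(.1)+Z*np.cos(.1)):
  d=np.array(d); f1=f+106*Z-106*d
  print([C(f1+h*d) for h in (0,38,125)])
print('ring',C([475.5,315,80]))
a=cv2.imread('pics/s8.png')[150:320,290:500]; a=cv2.resize(a,None,fx=3.5,fy=3.5)
hsv=cv2.cvtColor(a,cv2.COLOR_BGR2HSV)
m=cv2.inRange(hsv,(5,150,100),(16,255,255)); n,l,s,c=cv2.connectedComponentsWithStats(m); print([(s[i],c[i]) for i in range(1,n) if s[i][4]>300])
E
```

```text
[array([324.7, 288. ]), array([335.5, 240.7]), array([362.8, 121.8])]
[array([325.5, 276.5]), array([336. , 233.4]), array([362.6, 123.8])]
ring [312.6 348. ]
[(array([ 339,  110,   53,   36, 1512], dtype=int32), array([364.1, 127.7])), (array([ 282,  243,  113,   44, 1353], dtype=int32), array([334.9, 272.6])), (array([497, 510,  24,  85, 386], dtype=int32), array([506.1, 545. ]))]
```

The lean is only perspective: a vertical flask predicts cap x 363 and body x 335.5, and I measured 364 and 335. The ring lies where predicted, with the same 1 mm offset as the flask. In the wrist view the ring and cap columns agree (283/284). I'll lower until it seats, expecting TCP z ≈ 158.

```bash
python3 - <<'E' 2>/dev/null
from h import *
np.set_printoptions(precision=1,suppress=True)
p,r=tcp([475.5,315,177],0,-1)
print(env.line_to(p+12*Z,r,vel=80,stop_force=5))
o=env.observe(); print(o['tool_pos'],o['contact_force'])
print(env.line_to(p-4*Z,r,vel=15,stop_force=3))
o=env.observe(); print(o['tool_pos'],o['contact_force'],o['moment'],o['time_s'])
for n in ('wrist','scene'): save(n,n[0]+'9')
E
python3 -c "
import cv2,numpy as np
cv2.imwrite('pics/s9c.png',cv2.resize(cv2.imread('pics/s9.png')[150:320,290:500],None,fx=3.5,fy=3.5))"
```

```text
False
[475.7 315.1 170.4] [-0.2 -0.2 -2.3]
True
[475.2 315.  157.3] [-0.4  0.6  3. ] [0.1 0.1 0. ] 23.9417
```

View pics/s9c.png

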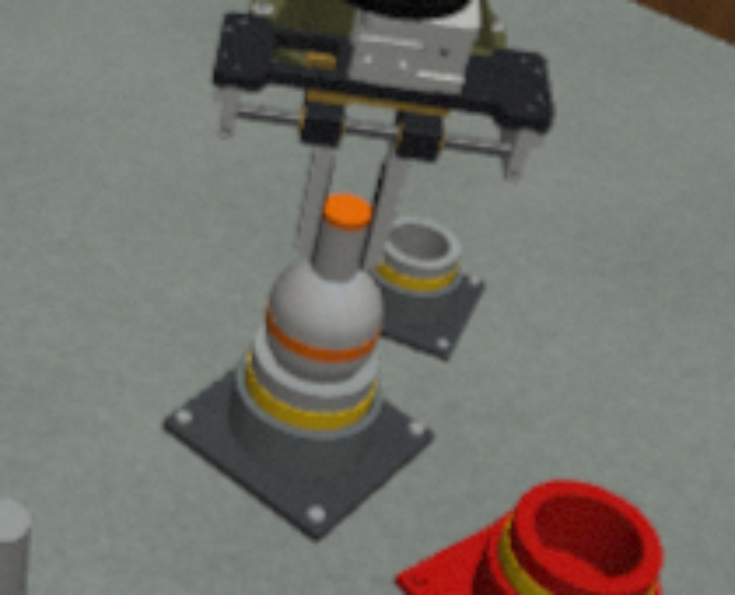

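It touched at TCP z 157.3, where a centred seat belongs, and the full yellow band is still visible. I'll press in steps and follow the force.

```bash
python3 - <<'E' 2>/dev/null
from h import *
np.set_printoptions(precision=1,suppress=True)
for d in (4,8,12,16,19):
    p,r=tcp([475.5,315,176.6-d],0,-1)
    print(d,env.line_to(p,r,vel=20,stop_force=25)); env.dwell(.2)
    o=env.observe(); print(o['tool_pos'],o['contact_force'],o['moment'],o['grip_width'],o['time_s'])
for n in ('wrist','scene','top'): save(n,n[0]+'10')
E
python3 -c "
import cv2,numpy as np
cv2.imwrite('pics/s10c.png',cv2.resize(cv2.imread('pics/s10.png')[150:320,290:500],None,fx=3.5,fy=3.5))"
```

```text
4 False
[475.5 315.1 153.7] [-1.7  0.9  4.4] [ 0.2  0.7 -0. ] 0.2943587397523438 24.5583
8 False
[475.5 315.1 149.8] [-3.1  0.1  6.9] [0.2 0.7 0. ] 0.29600648006942215 25.1083
12 False
[475.6 315.1 146. ] [-2.2  1.1  8.6] [0.1 0.8 0. ] 0.2958311864973768 25.6583
16 False
[475.6 315.2 142.2] [-3.3  0.8  8.4] [0.1 0.9 0. ] 0.293710057628271 26.2083
19 False
[475.6 315.2 139.4] [-3.9 -0.4 10.3] [0.1 1.  0. ] 0.29299461400291366 26.7083
```

View pics/s10c.png

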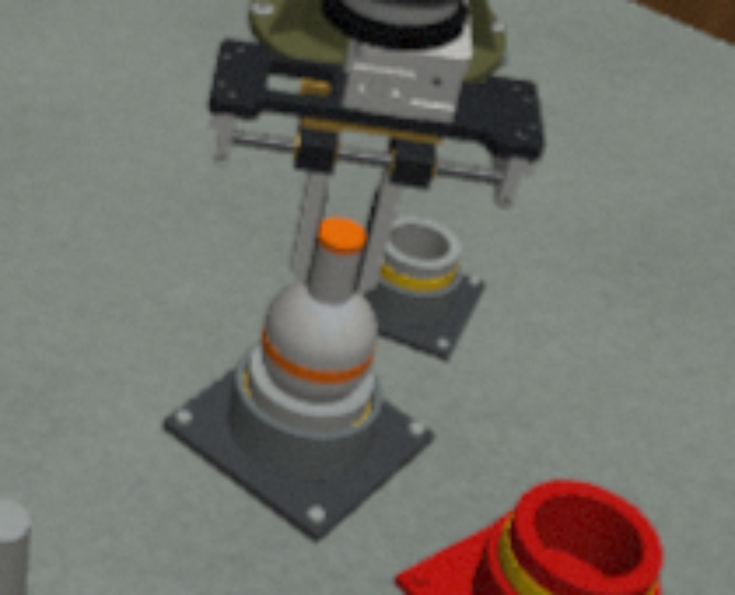

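View pics/w10.png

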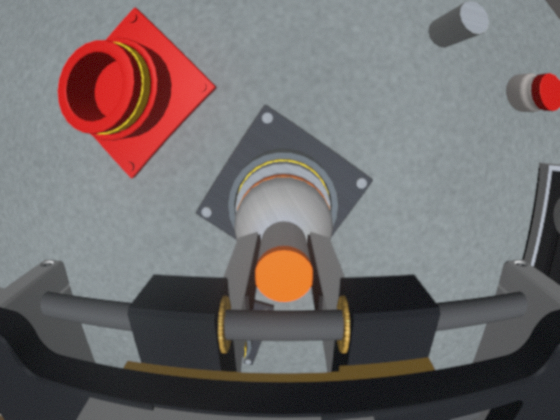

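The cap is at (341,234) and the band is mostly in, but slivers of yellow remain at (246,382) and (362,412). I'll zoom in and measure ring height and tilt.

```bash
python3 - <<'E' 2>/dev/null
from h import *
np.set_printoptions(precision=1,suppress=True)
a=cv2.imread('pics/s10.png')[225:300,335:420]; cv2.imwrite('pics/s10z.png',cv2.resize(a,None,fx=7,fy=7,interpolation=cv2.INTER_CUBIC))
a=cv2.imread('pics/w10.png')[140:230,210:350]; cv2.imwrite('pics/w10z.png',cv2.resize(a,None,fx=5,fy=5,interpolation=cv2.INTER_CUBIC))
D=lambda X:(proj('scene',X)-[335,225])*7
t=np.linspace(0,2*np.pi,9)[:-1]
u=-vision.camera_model('scene')['R'][2].copy();u[2]=0;u/=np.linalg.norm(u);v=np.cross(Z,u)
c=np.array([475.5,315,0])
for h,rr,n in ((80,40,'ring0'),(62,40,'ring18'),(66,40,'ring14'),(50,48,'housing')):
    print(n,'front',D(c+rr*u+h*Z),'side',D(c+rr*v+h*Z),D(c-rr*v+h*Z))
C=lambda X:(proj('scene',X)-[290,150])*3.5
f=c+(139.4+19-106)*Z
print('flask',[C(f+h*Z) for h in (0,38,125)])
o=env.observe();print(o['contact_force'])
E
```

```text
ring0 front [333.4 261.2] side [434.7 173.8] [185.6 168. ]
ring18 front [323.5 301.6] side [423.9 213.9] [177.9 208.2]
ring14 front [325.7 292.7] side [426.3 205.1] [179.6 199.3]
housing front [321.7 347. ] side [441.3 240.6] [148.4 233.8]
flask [array([305.5, 378.5]), array([315.3, 336.1]), array([339.7, 230.2])]
[-3.5  0.4 10.7]
```

View pics/s10z.png

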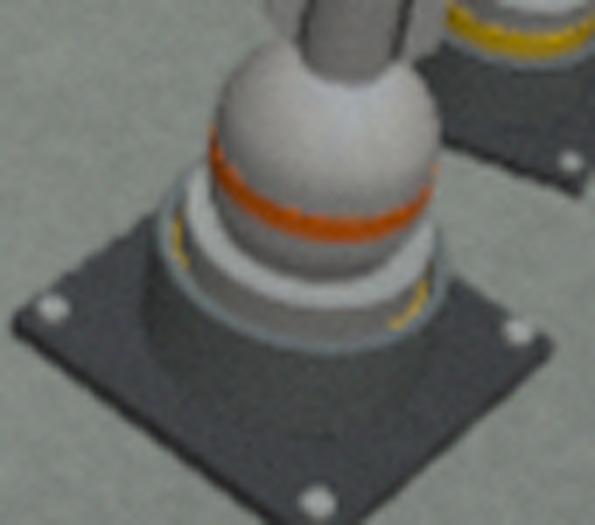

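View pics/w10z.png

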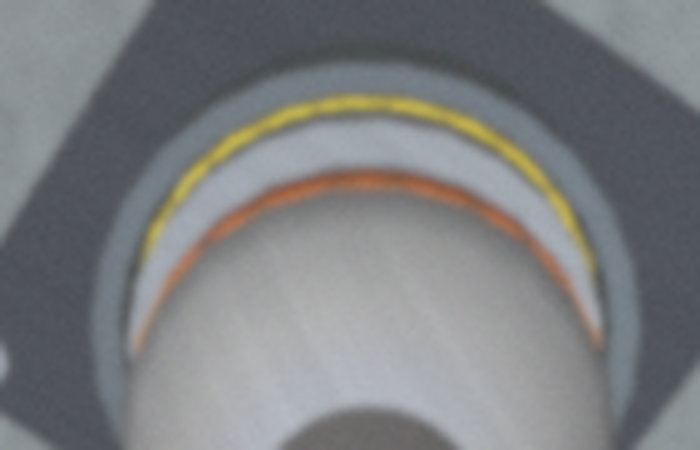

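The front ring-to-housing edge gap is 41 px, against 45 predicted for 18 mm of travel and 54 for 14 mm. The spring force of about 13 N implies about 17 mm. So the band is in, and the yellow slivers are seen down the annular gap. There is a side force of −3.5 N in x, so I'll nudge by 1 mm to relieve it and check that it is steady.

```bash
python3 - <<'E' 2>/dev/null
from h import *
np.set_printoptions(precision=1,suppress=True)
for x,d in ((474.7,19.5),(474.0,20)):
    p,r=tcp([x,315,176.6-d],0,-1)
    env.line_to(p,r,vel=10,stop_force=20); env.dwell(.5)
    o=env.observe(); print(o['tool_pos'],o['contact_force'],o['moment'],o['grip_width'],o['eef_rot'],o['time_s'])
for n in ('wrist','scene','top'): save(n,n[0]+'11')
def tips(fn):
    a=cv2.resize(cv2.imread(fn)[150:320,290:500],None,fx=3.5,fy=3.5)
    m=cv2.inRange(cv2.cvtColor(a,cv2.COLOR_BGR2HSV),(5,150,100),(16,255,255)); n,l,s,c=cv2.connectedComponentsWithStats(m); print([(s[i],c[i]) for i in range(1,n) if s[i][4]>300])
tips('pics/s10.png');tips('pics/s11.png')
C=lambda X:(proj('scene',X)-[290,150])*3.5
f=np.array([475,315,157.8-106-.5])
for d in (Z,Z*np.cos(.1)+A*np.sin(.1),Z*np.cos(.1)+B*np.sin(.1)): print([C(f+h*d) for h in (38,125)])
cv2.imwrite('pics/s11z.png',cv2.resize(cv2.imread('pics/s11.png')[190:300,335:420],None,fx=5,fy=5,interpolation=cv2.INTER_CUBIC))
E
```

```text
[475.2 315.2 139. ] [-3.   0.3 10.9] [-0.   0.5 -0. ] 0.2936286861392874 [76.5 89.9 24.4] 27.6083
[474.9 315.1 138.7] [-0.1  0.4 10.9] [-0.1  0.   0. ] 0.2943466036850541 [71.3 89.8 19.2] 28.3583
[(array([ 318,  218,   50,   36, 1436], dtype=int32), array([341.4, 235.7])), (array([ 263,  336,  105,   47, 1110], dtype=int32), array([311.6, 368.8])), (array([497, 510,  23,  85, 388], dtype=int32), array([506. , 544.5]))]
[(array([ 318,  219,   50,   36, 1446], dtype=int32), array([342.4, 236.2])), (array([ 263,  337,  107,   46, 1134], dtype=int32), array([312.5, 369.1])), (array([497, 511,  23,  84, 389], dtype=int32), array([506.1, 545.1]))]
[array([315.5, 337.1]), array([339.9, 231.3])]
[array([315.2, 341.3]), array([339. , 244.9])]
[array([321.5, 338.3]), array([360.9, 235.6])]
```

View pics/s11z.png

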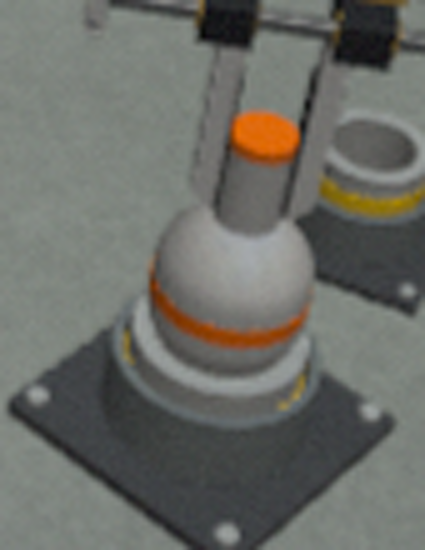

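View pics/t11.png

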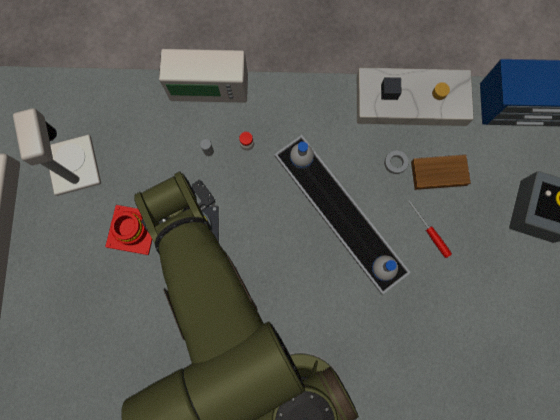

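Side force is now about 0. Spring force of 13.2 N (about 18 mm) agrees with the 18.6 mm of travel. The flask is upright and nothing else has moved, so I'm handing in.

```bash
python3 - <<'E'
from h import *
env.dwell(0.4); o=env.observe(); print(o['contact_force'],o['tool_pos'],o['time_s'])
print(workorder.hand_in())
E
```

```text
[-0.51907687  0.09685429 11.79475653] [474.88046687 315.146532   138.71322403] 28.9083
the job is handed in; nothing more can be done
None
```

I stood the orange-banded flask up in the lane, let it go, then seated it in the large grey cradle. I handed in at 28.9 s of the 72 s, with the flask still held pressed down. The hand-in gives no verdict, so these are my own checks:

- **Standing in the lane:** after release it stood upright and steady between its neighbours, at about x 1 mm, y 15 mm in the lane frame.
- **Pressed in the cradle:** the tool had travelled 18.6 mm since touching the ring. The spring force was 13–14 N, which means about 18 mm of ring travel against the 13.5 mm needed. Side force was about 0.5 N, and the camera showed the flask upright to within my reading accuracy.
- **Other things on the bench:** the last top picture, judged by eye, shows both neighbours standing in place and everything else where it was.

**Readings that disagreed:**
- In the last close-up, thin slivers of yellow still show at the sides. I take these to be the band seen down the gap between ring and housing, because none shows at the front.
- An early scene-camera fix of the flask's cap was 6–11 mm away from the wrist-camera ones. I used the wrist view from straight above, and the grasp confirmed it.

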